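# Clamp the blank in the drilling jig with the sprung arm

### The arm

A 7-joint arm with a two-finger parallel gripper is mounted at the origin on a cart in front of the work surface, level with it; the furniture and walls round the work are solid. World frame = base frame: x ahead of the robot, y to its left, z up, the work surface at z = 0. Lengths are in m, angles in rad, forces in N, time in s.
With the tool pointing down it reaches from about 0.35 to 0.9 m from the base axis. Payload 8.1 kg.
Tool frame: the origin (TCP) lies midway between the tips of the shut fingers; the grasp point (between the pads) lies 19 mm behind it; z points along the fingers, y is the line along which they close (so a half turn about z gives the same grasp; the last joint's range is limited). The gripper opens to 85 mm and grips with 20 to 120 N. Pads are 22 mm wide; open, the fingers measure 114 mm over their backs; the gripper's body (76 mm by 85 mm) begins 54 mm behind the grasp point. The pads swing forward as they close: fully open they stand 13 mm farther back than shut.
Start: joints at [-1.371, 0.434, 0.025, 1.573, -0.012, 1.134, -0.075], TCP at [0.186, 0.597, 0.231] pointing down, gripper open.
Joint ranges: [-2.62, 2.62], [-0.44, 2.09], [-1.27, 1.32], [0.08, 2.57], [-1.32, 4.46], [0.12, 2], [-2.74, 2.74]. Speed limits (rad/s): [2.22, 2.22, 3.01, 3.01, 3.14, 3.14, 3.14].

### API

Orientations are given as a unit quaternion [w, x, y, z].
In Python, from plant import arm gives the robot as it stands.
- The arm moves only by the tool apply_moves, never from a script. Its argument "commands" is a list of rows, each a list of 3 entries, a list of its own where there are three numbers: the shift along the world's x, y, z in mm, then the turn, a rotation vector about the world's x, y, z in degrees, then the finger opening in mm, from 0 to 85.4. In form: [[[tx, ty, tz], [rx, ry, rz], grip], ...]. A call has 1 to 20 rows; each row is the pose to reach, as a shift and turn from the pose commanded when the call began; what a row does not reach only later rows make up. A row lasts 1/12 s, in which the tool goes at most 41.7 mm and 7.16 degrees, less where a joint would pass 70% of its speed; a pose out of reach is approached as far as the arm can. A call with a gripper value outside its range is refused whole. The fingers move at their own pace and stop on an object; "grip_force" is the grip in N (left out, the last holds). Time passes only in rows, so rows that repeat a pose let the fingers close. It gives the time, the measured TCP pose, the force, the opening and the grip force at its end, in the units of the state.
- arm.sense(): the state, without advancing time (a new reading comes with each control period).
- arm.grab_frame(name): name is "scene" or "top"; returns a dict with "image" (384x512x3 uint8, red, green, blue), "fx", "fy", "cx", "cy" (pixels), "world_to_cam" (4x4, takes a point from world to camera coordinates). Camera axes: x right, y down, z forward; pixel columns grow to the right and rows downward; lengths in m; the calibration is good to about 2 mm. A picture is of the moment at which its call begins. There is no depth.
- arm.finish_job(): hands the job in; it is judged then, once.
The state is a dict: "t": time; "joint_pos": joint angles; "qd": joint speeds; "joint_efforts": joint torques, N m; "eef_pos": TCP position; "ee_rot": TCP orientation; "contact_force": force on the tool from outside, world axes, zero at the start; "wrist_torque": the same for the moment, N m; "grip_width": opening from 0.0 (shut) to 1.0 (fully open); "grip_force": force on a finger pad.
Only numpy, scipy, OpenCV 4.12 (cv2) and the standard library are available. Lean on these libraries where they do the work, as an engineer would, in place of code of your own. Each camera call takes 0.05 s, during which the arm holds its last target. There are 200 camera calls.

### The job

Draw the jig's curved sprung arm right back until it stays open by itself. Set the loose steel blank flat on the jig's bed, gently pushed up flush against the fence and at the same time bearing on the tip of the stop screw (its cut corner towards the arm), and then bring the arm back so that it springs onto the cut corner and holds the blank there. Never press the blank hard against the fence or the screw, and leave the tools lying around alone.

Things in the scene. Friction and masses are not known exactly. Their poses are not given: they have to be found in the camera images.
- jig: Fixed drilling jig: aluminium base board 140 (x) x 240 (y) x 12 mm. Origin: centre of its underside, on the bench; at yaw 0 x points away from the robot, y to the left. Its top, 12 mm up, is the bed. All jig positions below are in this frame, mm. The seated blank has its origin at x = 0, z = 12 and the jig's yaw.
- fence: Steel bar fixed along the far side of the bed, 14 (x) x 115 (y) x 16 mm high. Its straight face towards the robot is at x = 25 and runs from y = -30 to y = 85. Origin: centre of its underside at (32, 27.5, 12).
- stop: Dark steel block 30 (x) x 26 (y) x 20 mm high on the bed, origin at the centre of its underside, (0, 100, 12). A locked stop screw, 9 mm diameter, sticks out of it towards -y at x = 0, z = 17.5. Its flat tip is not measured: it was left anywhere from y = 50 to 64 and must be felt or seen. The seated blank's origin is 45 mm short of the tip, so at y = 5 to 19.
- bow (a joint): Angle (rad) of the curved sprung arm about the upright axis at (49, -89). 0 = fully in (its rest in an empty jig); grows as it is drawn back, anticlockwise from above, to a stop at 0.9. Over-centre spring: below 0.45 it drives the arm in (8 N at the arm's end at 0), above 0.45 outwards, so it stays at 0.9. Damped: swings about 1 rad/s by itself. Rests at 0.03 to 0.2 on a seated blank.
- post (a point): Grip point, z = 54, of the upright round post on the arm: 14 mm diameter, from z = 18 to 66, 85 mm from the hinge axis, in direction (arm angle + 2.602 rad) from the jig's x as seen from the hinge. The arm is a bowed 10 mm round bar, z = 13 to 24, from the hinge at (49, -89) to the nose, which lies 26 mm further in than the post.
- nose: Rounded steel nose at the free end of the sprung arm, an upright disc of 14 mm diameter and 10 mm height, 90 mm from the hinge; origin at its centre, z = 18.5. Seen from the hinge it lies in direction (arm angle + 2.292 rad).
- blank: Loose steel blank, about 0.25 kg: plate 50 (x) x 90 (y) x 10 mm thick, with an upright grip rib 12 (x) x 40 (y) mm in its middle, top 44 mm above the underside. Origin: centre of the underside. The -x, -y corner is cut at 45 degrees (20 mm off each edge): the nose presses there. Its +x edge goes to the fence, its +y end to the screw. 1 to 3 N slide it; 10 N is ample.
- tape_measure: Yellow tape measure, 71 x 82 x 32 mm, bystander.
- driver_green: Screwdriver with green handle, 50 x 153 x 26 mm, bystander.
- wrench_13: Flat steel spanner, 61 x 164 x 8 mm, bystander.

How it is judged:
On the way, in this order (a step that is already met when the one before it is completed fails the run):
1. the arm is drawn back past 0.6 rad (value of joint bow above 0.6 rad), for 0.3 s.
2. with the arm still back, the blank lies flat on the bed, flush with the fence (within 2 mm and 0.05 rad), and bears on the stop screw (value of joint bow above 0.5 rad and x of blank in the frame of jig above -0.002 m and z of blank in the frame of jig below 0.014 m and angle between the x axis of blank and the x axis of jig, either way round below 0.05 rad and contact force between blank and stop above 0.3 N), for 0.1 s.
At the end, for the whole second after the job is handed in: The arm is in (below 0.3 rad) and presses on the blank (over 0.5 N); the blank is at rest flat on the bed, flush with the fence within 2 mm and 0.05 rad, and still bears on the stop screw (over 0.3 N) (value of joint bow below 0.3 rad and contact force between nose and blank above 0.5 N and x of blank in the frame of jig above -0.002 m and z of blank in the frame of jig below 0.014 m and angle between the x axis of blank and the x axis of jig, either way round below 0.05 rad and contact force between blank and stop above 0.3 N and linear speed of blank below 0.01 m/s); the robot touches nothing.
It fails at once if the blank is pressed against the fence or the stop screw with more than 25 N (contact force between blank and fence above 25 N or contact force between blank and stop above 25 N).
It fails at once if a bystander tool is moved more than 20 mm (distance of any of tape_measure, driver_green, wrench_13 from where it was at the start of the episode above 0.02 m).
It also fails if it takes over 72 s, if anything falls off the work surface, if the arm or the gripper's body presses on something with over 40 N, if the wrist force passes 120 N, or if a joint passes its speed limit or range.

## Working session

There is one attempt and no reset: what is moved stays moved. The work goes in short steps, Python scripts to look and compute and a tool call to move; the robot and the scene stay as the last step left them, time stands still between calls to the robot, and variables do not carry over. Pictures are saved under pics/ and viewed, at most 10 in all, crops included, and the job is handed in when it is done.

Besides the shell and the picture viewer there is one more tool, called after ">>>" as name(argument=value, ...) on one line, values as JSON. apply_moves: Moves the arm, as the interface text tells. Its arguments: {"type":"object","properties":{"commands":{"type":"array"},"grip_force":{"type":"number"}},"required":["commands"]}

```bash
mkdir -p pics; ls
python3 - <<'E'
from plant import arm
import cv2,numpy as np
for n in("scene","top"):
    f=arm.grab_frame(n)
    cv2.imwrite(f"pics/{n}0.png",f["image"][:,:,::-1])
    np.savez(f"{n}0.npz",**f)
    print(n,f["fx"],f["fy"],f["cx"],f["cy"]);print(np.round(f["world_to_cam"],4).tolist())
s=arm.sense();print(s)
E
```

```text
pics
scene 477.095618031719 477.095618031719 254.95693771253573 194.00067521967645
[[0.6169, -0.7871, 0.0041, -0.2759], [-0.5551, -0.4388, -0.7066, 0.3414], [0.558, 0.4336, -0.7076, 1.2726], [0.0, 0.0, 0.0, 1.0]]
top 420.874228987785 420.874228987785 249.46838129757813 184.2514748906754
[[0.0144, -0.9998, 0.0105, 0.0578], [-0.9875, -0.0159, -0.1565, 0.5169], [0.1567, -0.0081, -0.9876, 1.1827], [0.0, 0.0, 0.0, 1.0]]
{'t': 0.1, 'joint_pos': array([-1.37057079,  0.43509762,  0.02493467,  1.57395835, -0.01159604,
        1.13399271, -0.07510167]), 'qd': array([ 0.00272567, -0.00160985, -0.00056034, -0.00356419,  0.00017497,
        0.00052882,  0.00144689]), 'joint_efforts': array([ 3.13238030e-03, -6.71751022e+01,  1.02820124e+00, -3.16900992e+01,
        1.58526463e-02,  7.17397357e-03, -1.02124056e-05]), 'eef_pos': array([0.18628732, 0.59614769, 0.23065706]), 'ee_rot': array([-4.58819756e-05,  1.50851455e-01,  9.88556224e-01, -6.54072195e-04]), 'contact_force': array([-0.60231165,  0.118183  , -0.82872407]), 'wrist_torque': array([ 0.07250139,  0.04080491, -0.04145262]), 'grip_force': 0.0, 'grip_width': 0.9956465207135715}
```

View pics/top0.png

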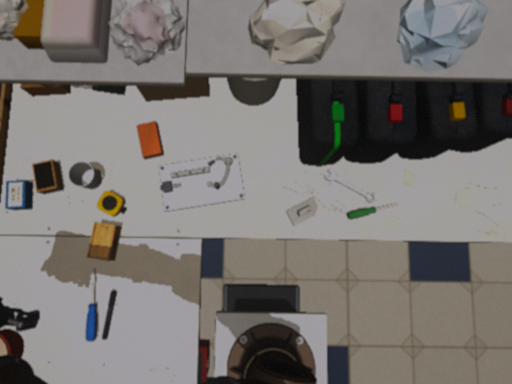

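View pics/scene0.png

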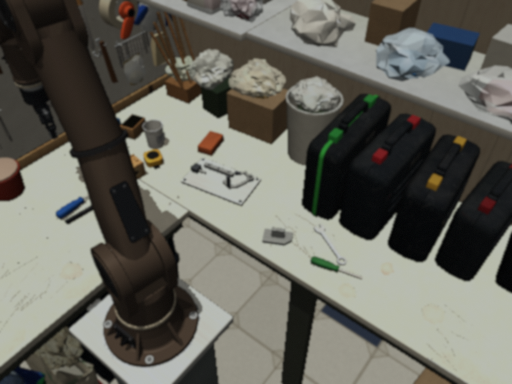

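The top view shows the jig at px (160–243, 155–210), the blank at about (302, 210), the spanner at (350, 185), the green driver at (370, 211) and the tape at (111, 203). I'll enlarge the jig and blank next.

```bash
cat > h.py <<'E'
import numpy as np,cv2
def cast(f,px,z):
    px=np.atleast_2d(px).astype(float);T=np.array(f["world_to_cam"]);R,t=T[:3,:3],T[:3,3];c=-R.T@t
    d=np.c_[(px[:,0]-f["cx"])/f["fx"],(px[:,1]-f["cy"])/f["fy"],np.ones(len(px))]@R
    return c+d*((z-c[2])/d[:,2])[:,None]
def proj(f,P):
    T=np.array(f["world_to_cam"]);q=np.atleast_2d(P)@T[:3,:3].T+T[:3,3]
    return np.c_[q[:,0]/q[:,2]*f["fx"]+f["cx"],q[:,1]/q[:,2]*f["fy"]+f["cy"]]
E
python3 - <<'E'
import cv2,numpy as np
a=cv2.imread("pics/top0.png")[145:225,150:330]
a=cv2.resize(a,None,fx=4.4,fy=4.4,interpolation=cv2.INTER_CUBIC)
b=cv2.imread("pics/scene0.png")[150:255,175:300]
b=cv2.resize(b,None,fx=2.3,fy=2.3,interpolation=cv2.INTER_CUBIC)
c=np.zeros((a.shape[0]+b.shape[0],a.shape[1],3),np.uint8);c[:a.shape[0]]=a;c[a.shape[0]:,:b.shape[1]]=b
print(c.shape);cv2.imwrite("pics/c0.png",c[:600])
E
```

```text
(593, 792, 3)
```

View pics/c0.png

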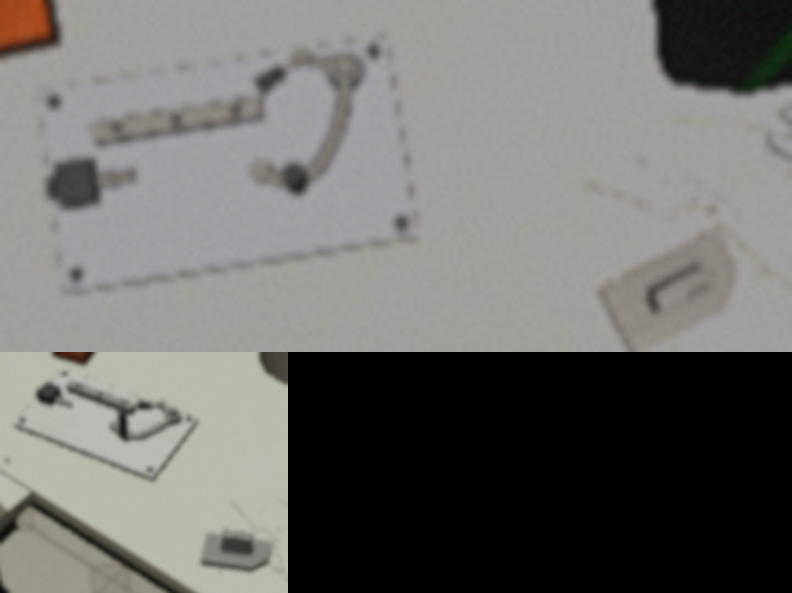

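The jig yaw is about 8–9° and the blank yaw about 27°, with its cut corner at the lower right as the jig needs it. The post is near px (217, 186), the nose at (209, 184) and the screw tip at (180, 185). I'll get exact positions from contours.

```bash
cat > m.py <<'E'
import numpy as np,cv2
from h import *
f=dict(np.load("top0.npz"));g=dict(np.load("scene0.npz"))
S=6
def up(F,x0,x1,y0,y1):
    return cv2.resize(F["image"][y0:y1,x0:x1],None,fx=S,fy=S,interpolation=cv2.INTER_CUBIC).astype(int)
def full(p,x0,y0): return (np.array(p,float)+.5)/S-.5+[x0,y0]
# board: bluish
def big(mask):
    c,_=cv2.findContours(mask.astype(np.uint8),cv2.RETR_EXTERNAL,cv2.CHAIN_APPROX_NONE);return max(c,key=cv2.contourArea)
def yawof(r):
    b=cv2.boxPoints(r);return b
for nm,F,wb,wj in(("top",f,(278,325,190,228),(152,252,148,218)),("scene",g,(255,300,220,255),(175,270,150,210))):
    u=up(F,*wb);bg=np.median(u.reshape(-1,3),0)
    d=np.abs(u-bg).sum(2);k=big(cv2.morphologyEx((d>40).astype(np.uint8),cv2.MORPH_OPEN,np.ones((7,7))))
    P=cast(F,full(k[:,0],wb[0],wb[2]),.010)[:,:2]*1000
    r=cv2.minAreaRect(P.astype(np.float32));print(nm,"blank",bg,r,cv2.contourArea(P.astype(np.float32)),"want 90x50 area 4300")
    ap=cv2.approxPolyDP(P.astype(np.float32)[:,None],4,True)[:,0];print(np.round(ap).tolist())
    u=up(F,*wj);m=(u[...,2]-u[...,0])
    print(nm,"b-r bench/board",np.percentile(m,[5,25,50,75,95]))
    t=(np.percentile(m,10)+np.percentile(m,75))/2
    mm=cv2.morphologyEx((m>t).astype(np.uint8),cv2.MORPH_CLOSE,np.ones((15,15)));mm=cv2.morphologyEx(mm,cv2.MORPH_OPEN,np.ones((25,25)))
    k=big(mm);P=cast(F,full(k[:,0],wj[0],wj[2]),.012)[:,:2]*1000
    print(nm,"board",cv2.minAreaRect(P.astype(np.float32)),"want 240x140")
# hand-picked, crop c0 -> px
def c0(p): return np.array(p)/4.4-.5+.5/4.4+[150,145]
cor=cast(f,c0([(42,90),(62,292),(416,238),(387,38)]),.012)*1000
print("corners",np.round(cor[:,:2]),"centre",cor.mean(0))
print("stop top",cast(f,c0((78,178)),.032)*1000,"fence ends near face",cast(f,c0([(97,146),(265,118)]),.012)*1000,"post top",cast(f,c0((294,177)),.066)*1000,"nose",cast(f,c0((261,170)),.0235)*1000,"hinge",cast(f,c0((345,70)),.024)*1000,"tip",cast(f,c0((135,175)),.0295)*1000)
E
python3 m.py
```

```text
top blank [160. 158. 156.] ((445.2041931152344, -93.48448944091797), (53.41687774658203, 98.05785369873047), 27.539804458618164) 4523.7003720474895 want 90x50 area 4300
[[489.0, -126.0], [445.0, -42.0], [401.0, -63.0], [433.0, -126.0], [464.0, -135.0]]
top b-r bench/board [-8. -4. -2.  2.  3.]
top board ((525.5055541992188, 205.8024139404297), (209.99288940429688, 256.7873840332031), 1.3320590257644653) want 240x140
scene blank [182. 185. 171.] ((441.6925048828125, -94.17363739013672), (77.01763153076172, 97.17034149169922), 26.409337997436523) 6197.389062349917 want 90x50 area 4300
[[440.0, -42.0], [399.0, -62.0], [391.0, -72.0], [423.0, -132.0], [449.0, -143.0], [489.0, -122.0], [477.0, -103.0], [483.0, -91.0], [467.0, -59.0], [452.0, -55.0]]
scene b-r bench/board [-13. -11.  -9.  -5.  -2.]
scene board ((567.8328857421875, 221.77032470703125), (261.680419921875, 266.1476745605469), 14.4934720993042) want 240x140
corners [[574. 336.]
 [437. 316.]
 [477.  80.]
 [614. 103.]] centre [525.60241433 208.87643093  12.        ]
stop top [[511.04510805 305.28580934  32.        ]] fence ends near face [[536.21361684 297.22232514  12.        ]
 [557.33334707 184.28101697  12.        ]] post top [[508.71161048 159.69717462  66.        ]] nose [[519.72549551 184.91376486  23.5       ]] hinge [[588.91462036 130.23364421  24.        ]] tip [[514.05430236 268.00996589  29.5       ]]
```

Everything agrees: jig centre (525.6, 208.9) with yaw about 9.5°. The hinge and post predicted from that fall within 1 mm of the measured ones, post at (509, 160). The blank is at about (444.5, -94), yaw 27°. I'll move above the post now.

>>> apply_moves(commands=[[[323, -436, -90], [0, 0, -4], 40], [[323, -436, -90], [0, 0, -4], 40], [[323, -436, -90], [0, 0, -4], 40], [[323, -436, -90], [0, 0, -4], 40], [[323, -436, -90], [0, 0, -4], 40], [[323, -436, -90], [0, 0, -4], 40], [[323, -436, -90], [0, 0, -4], 40], [[323, -436, -90], [0, 0, -4], 40], [[323, -436, -90], [0, 0, -4], 40], [[323, -436, -90], [0, 0, -4], 40], [[323, -436, -90], [0, 0, -4], 40], [[323, -436, -90], [0, 0, -4], 40], [[323, -436, -90], [0, 0, -4], 40], [[323, -436, -90], [0, 0, -4], 40], [[323, -436, -90], [0, 0, -4], 40], [[323, -436, -90], [0, 0, -4], 40], [[323, -436, -90], [0, 0, -4], 40], [[323, -436, -90], [0, 0, -4], 40]], grip_force=20)

```text
t: 1.6
eef_pos: [0.5086, 0.1623, 0.1414]
ee_rot: [-0.0, 0.184, 0.983, 0.0]
contact_force: [-0.9, 0.5, 0.3]
grip_width: 0.468
grip_force: 0.0
```

>>> apply_moves(commands=[[[0, 0, -30], [0, 0, 0], 40], [[0, 0, -55], [0, 0, 0], 40], [[0, 0, -75], [0, 0, 0], 40], [[0, 0, -90], [0, 0, 0], 40], [[0, 0, -104], [0, 0, 0], 40], [[0, 0, -104], [0, 0, 0], 40], [[0, 0, -104], [0, 0, 0], 20], [[0, 0, -104], [0, 0, 0], 20], [[0, 0, -104], [0, 0, 0], 20], [[0, 0, -104], [0, 0, 0], 20]])

```text
t: 2.43
eef_pos: [0.5099, 0.1611, 0.0383]
ee_rot: [0.001, 0.185, 0.983, 0.001]
contact_force: [0.7, 0.3, -0.5]
grip_width: 0.231
grip_force: 0.0
```

Run:
```python
from plant import arm
import cv2,numpy as np
out=[]
f=arm.grab_frame("top");out.append(cv2.resize(f["image"][100:240,140:340],None,fx=3,fy=3,interpolation=cv2.INTER_CUBIC))
f=arm.grab_frame("scene");out.append(cv2.resize(f["image"][120:230,160:320],None,fx=3.7,fy=3.7,interpolation=cv2.INTER_CUBIC)[:180*2,:600])
im=np.zeros((600,800,3),np.uint8);a,b=out
im[:300,:600]=a[120:420];b=cv2.resize(b,(440,300));im[300:,:440]=b
cv2.imwrite("pics/p1.png",im[:,:,::-1])
```

```text
(no output)
```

View pics/p1.png

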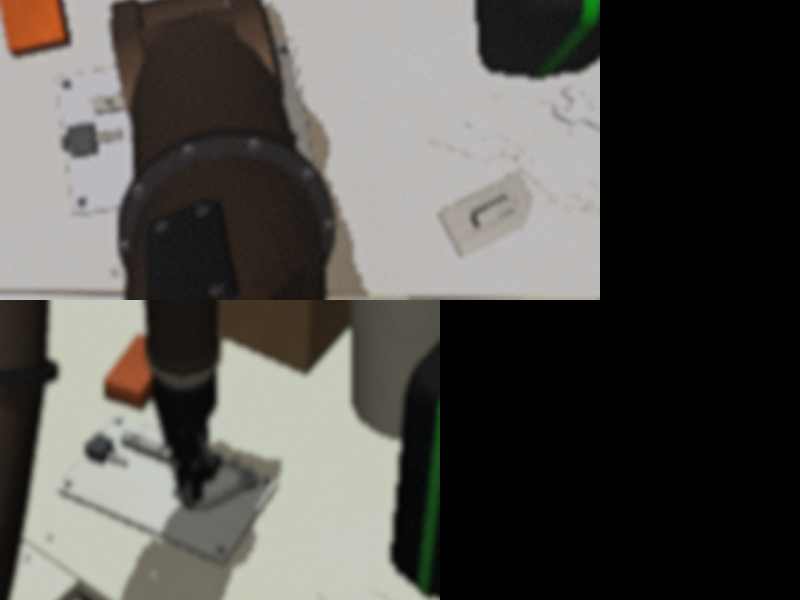

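The fingers straddle the post with no contact force, and the blank hasn't moved. I'll draw the arm back along its arc.

>>> apply_moves(commands=[[[-1, -4, 0], [0, 0, 3], 20], [[-3, -8, 0], [0, 0, 6], 20], [[-4, -12, 0], [0, 0, 8.5], 20], [[-5, -16, 0], [0, 0, 11.5], 20], [[-5, -20, 0], [0, 0, 14], 20], [[-6, -25, 0], [0, 0, 17], 20], [[-6, -29, 0], [0, 0, 20], 20], [[-6, -33, 0], [0, 0, 23], 20], [[-6, -37, 0], [0, 0, 26], 20], [[-5, -42, 0], [0, 0, 28.5], 20], [[-5, -46, 0], [0, 0, 31.5], 20], [[-4, -50, 0], [0, 0, 34.5], 20], [[-3, -54, 0], [0, 0, 37], 20], [[-1, -58, 0], [0, 0, 40], 20], [[0, -62, 0], [0, 0, 43], 20], [[2, -66, 0], [0, 0, 46], 20], [[4, -70, 0], [0, 0, 49], 20], [[5, -72, 0], [0, 0, 51], 20], [[5, -72, 0], [0, 0, 51], 26], [[5, -72, 0], [0, 0, 51], 30]])

```text
t: 4.2
eef_pos: [0.5145, 0.0885, 0.0375]
ee_rot: [0.0, -0.255, 0.967, 0.0]
contact_force: [0.4, 0.3, 0.1]
grip_width: 0.348
grip_force: 0.0
```

>>> apply_moves(commands=[[[0, 0, 25], [0, 0, 0], 40], [[0, 0, 60], [0, 0, 0], 40], [[0, 0, 100], [0, 0, 0], 40], [[-15, -40, 110], [0, 0, -7], 50], [[-25, -80, 110], [0, 0, -14], 50], [[-40, -120, 110], [0, 0, -21], 50], [[-55, -155, 110], [0, 0, -28], 50], [[-70, -183, 110], [0, 0, -35], 50], [[-70, -183, 110], [0, 0, -42], 50], [[-70, -183, 110], [0, 0, -49], 50], [[-70, -183, 110], [0, 0, -56], 50], [[-70, -183, 110], [0, 0, -63], 50], [[-70, -183, 110], [0, 0, -70], 50], [[-70, -183, 110], [0, 0, -77], 50], [[-70, -183, 110], [0, 0, -84], 50], [[-70, -183, 110], [0, 0, -91], 50], [[-70, -183, 110], [0, 0, -92], 50], [[-70, -183, 110], [0, 0, -92], 50]])

```text
t: 5.7
eef_pos: [0.4444, -0.0939, 0.1474]
ee_rot: [0.0, 0.517, 0.856, 0.0]
contact_force: [0.5, -0.2, -0.2]
grip_width: 0.585
grip_force: 0.0
```

Run:
```python
from plant import arm
import cv2,numpy as np
f=arm.grab_frame("top");g=arm.grab_frame("scene");print(np.round(arm.sense()["joint_pos"],2))
a=cv2.resize(f["image"][140:240,150:330],None,fx=4,fy=4,interpolation=cv2.INTER_CUBIC)[:300]
b=cv2.resize(g["image"][140:260,180:320],None,fx=2.5,fy=2.5,interpolation=cv2.INTER_CUBIC)
im=np.zeros((600,720,3),np.uint8);im[:300]=a;im[300:,:350]=b
cv2.imwrite("pics/p2.png",im[:,:,::-1])
```

```text
[-0.14  0.26  0.28  2.1  -0.1   0.8   0.69]
```

View pics/p2.png

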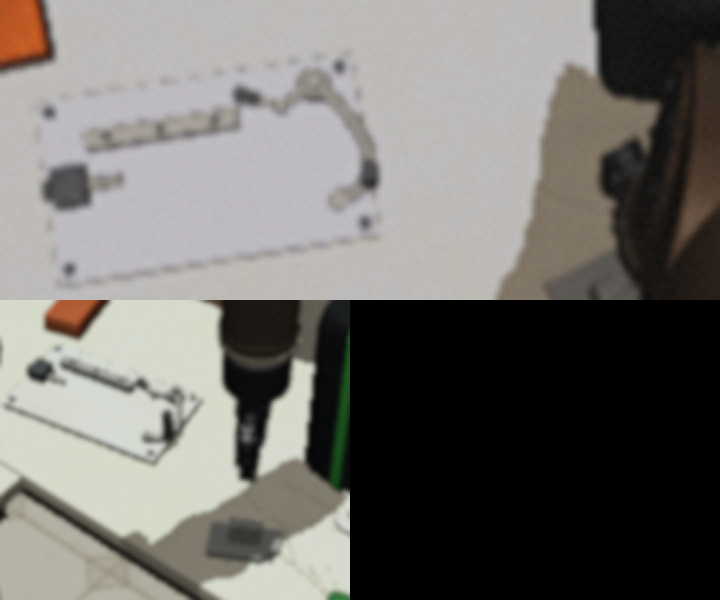

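The sprung arm stays fully open, with its post at about px (242, 184). The hand hovers over the blank, so I'll descend and grip the rib.

>>> apply_moves(commands=[[[0, 0, -35], [0, 0, 0], 50], [[0, 0, -70], [0, 0, 0], 50], [[0, 0, -95], [0, 0, 0], 50], [[0, 0, -113], [0, 0, 0], 50], [[0, 0, -127], [0, 0, 0], 50], [[0, 0, -127], [0, 0, 0], 50], [[0, 0, -127], [0, 0, 0], 30], [[0, 0, -127], [0, 0, 0], 20], [[0, 0, -127], [0, 0, 0], 8], [[0, 0, -127], [0, 0, 0], 5], [[0, 0, -127], [0, 0, 0], 5], [[0, 0, -127], [0, 0, 0], 5], [[0, 0, -127], [0, 0, 0], 5], [[0, 0, -127], [0, 0, 0], 5]], grip_force=40)

```text
t: 6.97
eef_pos: [0.4451, -0.0946, 0.0214]
ee_rot: [0.001, 0.518, 0.856, 0.0]
contact_force: [-1.1, -0.9, 7.0]
grip_width: 0.128
grip_force: 40.3
```

>>> apply_moves(commands=[[[0, 0, 15], [0, 0, 0], 5], [[0, 0, 40], [0, 0, 0], 5], [[0, 0, 70], [0, 0, 0], 5], [[5, 20, 90], [0, 0, -3], 5], [[13, 50, 90], [0, 0, -6], 5], [[20, 80, 90], [0, 0, -9], 5], [[28, 112, 90], [0, 0, -12], 5], [[36, 144, 90], [0, 0, -15], 5], [[43, 176, 90], [0, 0, -18], 5], [[51, 208, 90], [0, 0, -18], 5], [[59, 240, 90], [0, 0, -18], 5], [[66, 270, 90], [0, 0, -18], 5], [[72, 295, 90], [0, 0, -18], 5], [[75, 309, 90], [0, 0, -18], 5], [[75, 309, 80], [0, 0, -18], 5], [[75, 309, 60], [0, 0, -18], 5], [[75, 309, 42], [0, 0, -18], 5], [[75, 309, 28], [0, 0, -18], 5], [[75, 309, 28], [0, 0, -18], 5], [[75, 309, 28], [0, 0, -18], 5]])

```text
t: 8.63
eef_pos: [0.5188, 0.213, 0.048]
ee_rot: [-0.0, 0.646, 0.764, -0.001]
contact_force: [-0.5, -0.1, -2.1]
grip_width: 0.131
grip_force: 39.5
```

Run:
```python
from plant import arm
import cv2,numpy as np
f=arm.grab_frame("top");g=arm.grab_frame("scene");s=arm.sense();print(s["eef_pos"],s["ee_rot"],s["contact_force"],s["grip_width"])
a=cv2.resize(f["image"][140:220,150:260],None,fx=4,fy=4,interpolation=cv2.INTER_CUBIC)
b=cv2.resize(g["image"][140:215,175:280],None,fx=7,fy=7,interpolation=cv2.INTER_CUBIC)
cv2.imwrite("pics/p3.png",b[:,:,::-1]);cv2.imwrite("pics/p3t.png",a[:,:,::-1])
```

```text
[0.51994541 0.21400791 0.04921925] [3.22449615e-04 6.45446582e-01 7.63805237e-01 4.07792041e-04] [ 0.24873999  0.20742094 -3.5389206 ] 0.13189853293810078
```

View pics/p3.png

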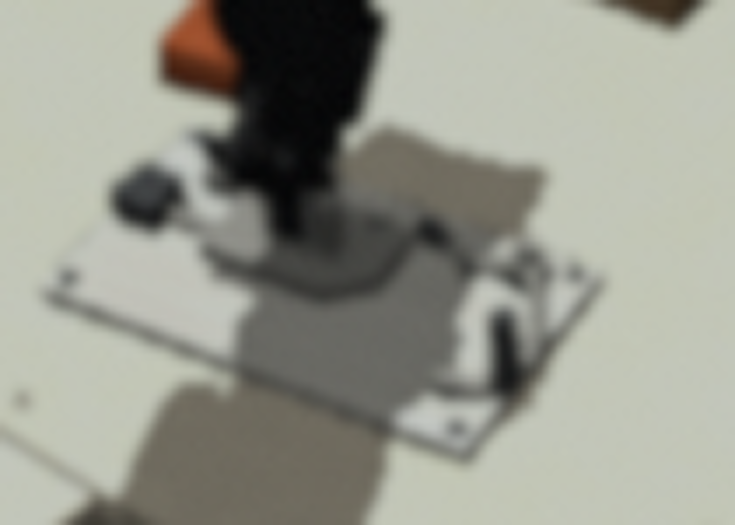

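The blank is held level over the bed, just short of the fence and the screw, and the sprung arm is still back. I'll lower it gently.

>>> apply_moves(commands=[[[0, 0, -5], [0, 0, 0], 5], [[0, 0, -10], [0, 0, 0], 5], [[0, 0, -13], [0, 0, 0], 5], [[0, 0, -14], [0, 0, 0], 5], [[0, 0, -15], [0, 0, 0], 5], [[0, 0, -15.5], [0, 0, 0], 5], [[0, 0, -15.5], [0, 0, 0], 5], [[0, 0, -15.5], [0, 0, 0], 5]], grip_force=20)

```text
t: 9.4
eef_pos: [0.5191, 0.2145, 0.0335]
ee_rot: [-0.0, 0.645, 0.764, -0.0]
contact_force: [-3.2, -1.1, 7.8]
grip_width: 0.129
grip_force: 41.1
```

>>> apply_moves(commands=[[[0, 0, 0.5], [0, 0, 0], 6], [[0, 0, 1], [0, 0, 0], 6], [[0, 0, 1], [0, 0, 0], 6], [[0, 0, 1], [0, 0, 0], 6]], grip_force=20)

```text
t: 9.73
eef_pos: [0.5194, 0.2146, 0.0337]
ee_rot: [0.0, 0.645, 0.764, 0.0]
contact_force: [0.3, 0.2, -3.6]
grip_width: 0.135
grip_force: 39.6
```

>>> apply_moves(commands=[[[0.5, 0.1, -0.2], [0, 0, 0], 6], [[1, 0.2, -0.3], [0, 0, 0], 6], [[1.5, 0.25, -0.3], [0, 0, 0], 6], [[2, 0.35, -0.3], [0, 0, 0], 6], [[2, 0.35, -0.3], [0, 0, 0], 6]])

```text
t: 10.15
eef_pos: [0.5199, 0.2147, 0.0335]
ee_rot: [-0.001, 0.645, 0.764, -0.001]
contact_force: [-6.7, -1.9, 7.6]
grip_width: 0.13
grip_force: 41.1
```

>>> apply_moves(commands=[[[0.5, 0.1, 0], [0, 0, 0], 6], [[1, 0.15, 0], [0, 0, 0], 6], [[1, 0.15, 0], [0, 0, 0], 6]])

```text
t: 10.4
eef_pos: [0.52, 0.2147, 0.0336]
ee_rot: [-0.001, 0.645, 0.764, -0.002]
contact_force: [-10.2, -1.7, 11.4]
grip_width: 0.13
grip_force: 41.7
```

>>> apply_moves(commands=[[[0, 0, 0.5], [0, 0, 0], 6], [[0, 0, 1], [0, 0, 0], 6], [[0, 0, 1.2], [0, 0, 0], 6], [[0, 0, 1.2], [0, 0, 0], 6]])

```text
t: 10.73
eef_pos: [0.5228, 0.2151, 0.0347]
ee_rot: [0.0, 0.645, 0.764, 0.0]
contact_force: [-0.1, -0.1, -3.1]
grip_width: 0.132
grip_force: 39.6
```

That was bed friction, because it was pressed too hard. It is now free about 1 mm above the bed, so I'll feel for the fence from here.

>>> apply_moves(commands=[[[0.5, 0.1, -0.3], [0, 0, 0], 6], [[1, 0.15, -0.3], [0, 0, 0], 6], [[1, 0.15, -0.3], [0, 0, 0], 6], [[1, 0.15, -0.3], [0, 0, 0], 6]])

```text
t: 11.07
eef_pos: [0.5235, 0.2152, 0.0343]
ee_rot: [0.0, 0.645, 0.764, -0.0]
contact_force: [-1.0, -0.0, -2.9]
grip_width: 0.132
grip_force: 39.6
```

>>> apply_moves(commands=[[[0.5, 0.1, 0], [0, 0, 0], 6], [[1, 0.15, 0], [0, 0, 0], 6], [[1, 0.15, 0], [0, 0, 0], 6], [[1, 0.15, 0], [0, 0, 0], 6]])

```text
t: 11.4
eef_pos: [0.5245, 0.2154, 0.0344]
ee_rot: [0.0, 0.645, 0.764, 0.0]
contact_force: [0.4, 0.2, -2.3]
grip_width: 0.129
grip_force: 39.6
```

>>> apply_moves(commands=[[[0.5, 0.1, 0], [0, 0, 0], 6], [[1, 0.15, 0], [0, 0, 0], 6], [[1, 0.15, 0], [0, 0, 0], 6], [[1, 0.15, 0], [0, 0, 0], 6]])

```text
t: 11.73
eef_pos: [0.5247, 0.2153, 0.0343]
ee_rot: [-0.0, 0.645, 0.764, -0.001]
contact_force: [-4.0, -1.1, -1.1]
grip_width: 0.133
grip_force: 40.0
```

The fence is felt at about 4 N. I'll ease off slightly and slide towards the screw.

>>> apply_moves(commands=[[[-0.5, -0.1, 0], [0, 0, 0], 6], [[-0.7, 0.9, 0], [0, 0, 0], 6], [[-0.8, 1.4, 0], [0, 0, 0], 6], [[-0.9, 1.9, 0], [0, 0, 0], 6], [[-1, 2.4, 0], [0, 0, 0], 6], [[-1, 2.9, 0], [0, 0, 0], 6], [[-1, 2.9, 0], [0, 0, 0], 6], [[-1, 2.9, 0], [0, 0, 0], 6]])

```text
t: 12.4
eef_pos: [0.5241, 0.2183, 0.0343]
ee_rot: [-0.0, 0.645, 0.764, -0.0]
contact_force: [-2.5, -2.5, -3.2]
grip_width: 0.13
grip_force: 39.6
```

>>> apply_moves(commands=[[[-0.1, 0.5, 0], [0, 0, 0], 6], [[-0.2, 1, 0], [0, 0, 0], 6], [[-0.2, 1, 0], [0, 0, 0], 6], [[-0.2, 1, 0], [0, 0, 0], 6]])

```text
t: 12.73
eef_pos: [0.524, 0.2194, 0.0344]
ee_rot: [-0.0, 0.645, 0.764, -0.0]
contact_force: [-3.8, -3.2, -3.7]
grip_width: 0.129
grip_force: 39.6
```

>>> apply_moves(commands=[[[-0.1, 0.5, 0], [0, 0, 0], 6], [[-0.2, 1, 0], [0, 0, 0], 6], [[-0.2, 1, 0], [0, 0, 0], 6], [[-0.2, 1, 0], [0, 0, 0], 6]])

```text
t: 13.07
eef_pos: [0.5238, 0.2204, 0.0344]
ee_rot: [-0.0, 0.645, 0.764, -0.0]
contact_force: [-3.5, -2.8, -2.9]
grip_width: 0.133
grip_force: 39.6
```

>>> apply_moves(commands=[[[-0.2, 0.5, 0], [0, 0, 0], 6], [[-0.3, 1, 0], [0, 0, 0], 6], [[-0.3, 1, 0], [0, 0, 0], 6], [[-0.3, 1, 0], [0, 0, 0], 6]])

```text
t: 13.4
eef_pos: [0.5236, 0.2215, 0.0344]
ee_rot: [-0.0, 0.645, 0.764, 0.0]
contact_force: [-3.2, -3.4, -2.8]
grip_width: 0.132
grip_force: 39.6
```

>>> apply_moves(commands=[[[-0.1, 0.4, 0], [0, 0, 0], 6], [[-0.2, 0.8, 0], [0, 0, 0], 6], [[-0.2, 0.8, 0], [0, 0, 0], 6], [[-0.2, 0.8, 0], [0, 0, 0], 6]])

```text
t: 13.73
eef_pos: [0.5235, 0.2223, 0.0344]
ee_rot: [0.0, 0.645, 0.764, 0.0]
contact_force: [-3.4, -3.1, -2.7]
grip_width: 0.132
grip_force: 39.6
```

>>> apply_moves(commands=[[[-0.1, 0.4, 0], [0, 0, 0], 6], [[-0.2, 0.8, 0], [0, 0, 0], 6], [[-0.2, 0.8, 0], [0, 0, 0], 6], [[-0.2, 0.8, 0], [0, 0, 0], 6]])

```text
t: 14.07
eef_pos: [0.5233, 0.2231, 0.0344]
ee_rot: [0.0, 0.645, 0.764, 0.0]
contact_force: [-3.5, -2.9, -3.1]
grip_width: 0.128
grip_force: 39.6
```

>>> apply_moves(commands=[[[-0.1, 0.4, 0], [0, 0, 0], 6], [[-0.2, 0.8, 0], [0, 0, 0], 6], [[-0.2, 0.8, 0], [0, 0, 0], 6], [[-0.2, 0.8, 0], [0, 0, 0], 6]])

```text
t: 14.4
eef_pos: [0.5231, 0.224, 0.0344]
ee_rot: [0.0, 0.645, 0.764, 0.0]
contact_force: [-3.7, -2.9, -2.3]
grip_width: 0.135
grip_force: 39.6
```

>>> apply_moves(commands=[[[-0.1, 0.4, 0], [0, 0, 0], 6], [[-0.2, 0.8, 0], [0, 0, 0], 6], [[-0.2, 0.8, 0], [0, 0, 0], 6], [[-0.2, 0.8, 0], [0, 0, 0], 6]])

```text
t: 14.73
eef_pos: [0.523, 0.2245, 0.0345]
ee_rot: [0.0, 0.645, 0.764, 0.0]
contact_force: [-3.2, -4.0, -2.7]
grip_width: 0.132
grip_force: 39.8
```

>>> apply_moves(commands=[[[-0.1, 0.4, 0], [0, 0, 0], 6], [[-0.2, 0.8, 0], [0, 0, 0], 6], [[-0.2, 0.8, 0], [0, 0, 0], 6], [[-0.2, 0.8, 0], [0, 0, 0], 6]])

```text
t: 15.07
eef_pos: [0.523, 0.2246, 0.0345]
ee_rot: [0.0, 0.645, 0.764, -0.0]
contact_force: [-2.2, -6.9, -2.0]
grip_width: 0.133
grip_force: 39.9
```

The screw is felt at about 5 N with the blank flush to the fence. I'll lower the last 1 mm onto the bed while keeping that contact.

>>> apply_moves(commands=[[[0, 0, -0.4], [0, 0, 0], 6], [[0, 0, -0.8], [0, 0, 0], 6], [[0, 0, -1.1], [0, 0, 0], 6], [[0, 0, -1.1], [0, 0, 0], 6], [[0, 0, -1.1], [0, 0, 0], 6]])

```text
t: 15.48
eef_pos: [0.5231, 0.2245, 0.0339]
ee_rot: [0.0, 0.645, 0.764, -0.0]
contact_force: [-3.6, -6.6, 3.4]
grip_width: 0.132
grip_force: 40.7
```

>>> apply_moves(commands=[[[0, 0, 0], [0, 0, 0], 14], [[0, 0, 0], [0, 0, 0], 18], [[0, 0, 0], [0, 0, 0], 24], [[0, 0, 0], [0, 0, 0], 28], [[0, 0, 0], [0, 0, 0], 28], [[0, 0, 5], [0, 0, 0], 28], [[0, 0, 20], [0, 0, 0], 28], [[0, 0, 50], [0, 0, 0], 28], [[0, 0, 85], [0, 0, 0], 28], [[0, 0, 120], [0, 0, 0], 40], [[-40, 0, 120], [0, 0, 0], 40], [[-80, -35, 120], [0, 0, 0], 40], [[-120, -70, 120], [0, 0, 0], 40], [[-160, -100, 120], [0, 0, 0], 40], [[-160, -140, 120], [0, 0, 0], 40], [[-160, -180, 120], [0, 0, 0], 40], [[-160, -220, 120], [0, 0, 0], 40], [[-160, -260, 120], [0, 0, 0], 40], [[-160, -300, 120], [0, 0, 0], 40]])

```text
t: 17.07
eef_pos: [0.3623, -0.0615, 0.154]
ee_rot: [0.0, 0.645, 0.764, 0.001]
contact_force: [1.4, 0.2, -0.4]
grip_width: 0.468
grip_force: 0.0
```

Run:
```python
from plant import arm
import cv2,numpy as np
from h import *
f=arm.grab_frame("top");s=arm.sense();print(s["eef_pos"],s["ee_rot"],s["contact_force"],np.round(s["joint_pos"],2))
np.savez("top1.npz",**f)
a=cv2.resize(f["image"][140:225,150:260],None,fx=7,fy=7,interpolation=cv2.INTER_CUBIC)
cv2.imwrite("pics/p4.png",a[:,:,::-1])
```

```text
[ 0.36223618 -0.06872301  0.15433983] [1.55150546e-03 6.47110805e-01 7.62394281e-01 3.98281527e-04] [-0.33578871 -7.49742604 -0.37885193] [-0.43  0.11  0.52  2.28 -0.07  0.77  0.31]
```

View pics/p4.png

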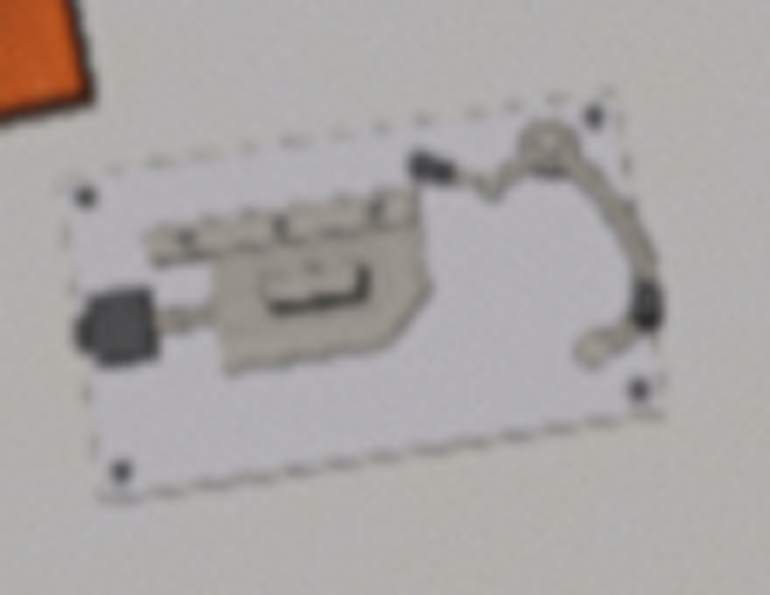

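The picture shows the blank flush against the fence and touching the screw, with its cut corner facing the open arm (nose near px (235, 190), post near (242, 183)). I'll go back to the post.

>>> apply_moves(commands=[[[0, 0, 0], [0, 0, 7], 40], [[20, 20, 0], [0, 0, 14], 40], [[40, 43, 0], [0, 0, 21], 40], [[60, 65, 0], [0, 0, 28], 40], [[80, 87, 0], [0, 0, 35], 40], [[100, 108, 0], [0, 0, 42], 40], [[120, 130, 0], [0, 0, 49], 40], [[140, 150, 0], [0, 0, 56], 40], [[152, 163, 0], [0, 0, 63], 40], [[152, 163, 0], [0, 0, 70], 40], [[152, 163, 0], [0, 0, 77], 40], [[152, 163, 0], [0, 0, 84], 40], [[152, 163, 0], [0, 0, 91], 40], [[152, 163, 0], [0, 0, 98], 40], [[152, 163, 0], [0, 0, 105], 40], [[152, 163, 0], [0, 0, 110], 40], [[152, 163, 0], [0, 0, 110], 40], [[152, 163, 0], [0, 0, 110], 40], [[152, 163, 0], [0, 0, 110], 40]])

```text
t: 18.7
eef_pos: [0.5148, 0.103, 0.1535]
ee_rot: [0.0, -0.254, 0.967, 0.0]
contact_force: [-0.3, -0.3, -0.2]
grip_width: 0.473
grip_force: 0.0
```

>>> apply_moves(commands=[[[0, -15.5, 0], [0, 0, 0], 40], [[0, -15.5, 0], [0, 0, 0], 40], [[0, -15.5, -35], [0, 0, 0], 40], [[0, -15.5, -70], [0, 0, 0], 40], [[0, -15.5, -95], [0, 0, 0], 40], [[0, -15.5, -115], [0, 0, 0], 40], [[0, -15.5, -115], [0, 0, 0], 40], [[0, -15.5, -115], [0, 0, 0], 34], [[0, -15.5, -115], [0, 0, 0], 34]])

```text
t: 19.45
eef_pos: [0.5155, 0.088, 0.0394]
ee_rot: [0.001, -0.256, 0.967, -0.0]
contact_force: [0.1, -0.4, -0.1]
grip_width: 0.397
grip_force: 0.0
```

>>> apply_moves(commands=[[[-2, 3.7, 0], [0, 0, -3], 34], [[-4, 7.5, 0], [0, 0, -6], 34], [[-5.5, 11.5, 0], [0, 0, -8.5], 34], [[-7, 15.5, 0], [0, 0, -11.5], 34], [[-8, 19.5, 0], [0, 0, -14], 34], [[-9, 23.5, 0], [0, 0, -17], 34], [[-10, 28, 0], [0, 0, -20], 34], [[-11, 32, 0], [0, 0, -23], 34], [[-11, 36, 0], [0, 0, -26], 34], [[-11.5, 40.5, 0], [0, 0, -28.5], 34], [[-11.5, 45, 0], [0, 0, -31.5], 34], [[-11.5, 49, 0], [0, 0, -34.5], 34], [[-11, 53, 0], [0, 0, -37], 34], [[-10, 57.5, 0], [0, 0, -40], 34], [[-9.5, 60, 0], [0, 0, -42], 34], [[-9, 62.5, 0], [0, 0, -43.5], 34], [[-8.5, 64.5, 0], [0, 0, -45], 36], [[-8.5, 64.5, 0], [0, 0, -45], 42], [[-8.5, 64.5, 0], [0, 0, -45], 44], [[-8.5, 64.5, 0], [0, 0, -45], 44]])

```text
t: 21.12
eef_pos: [0.5064, 0.1519, 0.0386]
ee_rot: [0.0, 0.133, 0.991, 0.0]
contact_force: [-0.3, -0.2, -0.0]
grip_width: 0.514
grip_force: 0.0
```

>>> apply_moves(commands=[[[0, 0, 0], [0, 0, 0], 44], [[0, 0, 10], [0, 0, 0], 44], [[0, 0, 35], [0, 0, 0], 44], [[0, 0, 70], [0, 0, 0], 44], [[0, 0, 105], [0, 0, 0], 44], [[-30, -30, 120], [0, 0, 0], 44], [[-60, -60, 120], [0, 0, 0], 44], [[-90, -90, 120], [0, 0, 0], 44], [[-110, -120, 120], [0, 0, 0], 44], [[-130, -150, 120], [0, 0, 0], 44], [[-140, -190, 120], [0, 0, 0], 44], [[-140, -230, 120], [0, 0, 0], 44], [[-140, -230, 120], [0, 0, 0], 44], [[-140, -230, 120], [0, 0, 0], 44], [[-140, -230, 120], [0, 0, 0], 44]])

```text
t: 22.37
eef_pos: [0.3663, -0.0778, 0.1587]
ee_rot: [0.0, 0.134, 0.991, 0.0]
contact_force: [-0.0, 0.5, 0.6]
grip_width: 0.518
grip_force: 0.0
```

Run:
```python
from plant import arm
import cv2,numpy as np
f=arm.grab_frame("top");g=arm.grab_frame("scene");s=arm.sense();print(s["eef_pos"],s["contact_force"],s["t"])
a=cv2.resize(f["image"][140:220,150:265],None,fx=6,fy=6,interpolation=cv2.INTER_CUBIC)
cv2.imwrite("pics/p5.png",a[:,:,::-1])
```

```text
[ 0.36642511 -0.07694653  0.15843635] [-0.15147567  0.5646993  -1.18409769] 22.4667
```

View pics/p5.png

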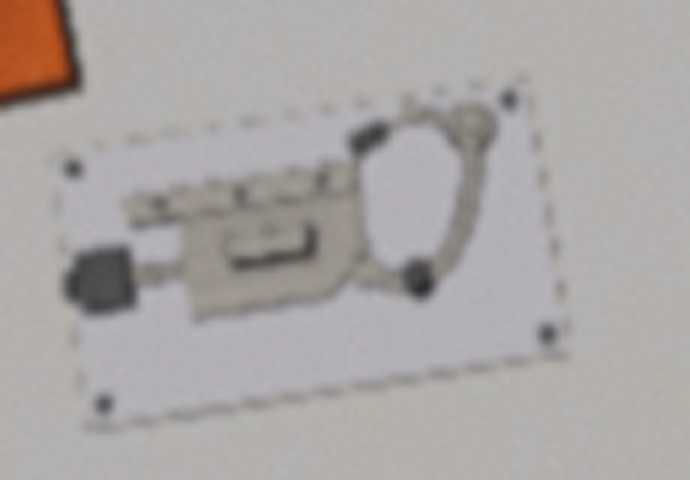

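The nose sits on the cut corner (px (210, 185)), the blank is flush with the fence and on the screw, and the robot is clear. I'll hand the job in.

```bash
python3 -c "
from plant import arm
print(arm.finish_job())"
```

```text
the job is handed in; nothing more can be done
None
```

I handed the job in at about 22.5 s of the 72 s. The last picture shows the blank flat on the bed, flush with the fence and on the stop screw, with the sprung arm's nose on its cut corner and the robot clear; no verdict came back.

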